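Put the streaming remote away in the roll-top box

ROBOT

A 6-joint arm with a two-finger parallel gripper is mounted at the origin on the work surface. World frame = base frame: x ahead of the robot, y to its left, z up, the work surface at z = 0. Lengths are in mm, angles in rad, forces in N, time in s.
With the tool pointing down it reaches from about 275 to 1000 mm from the base axis. Payload 8.4 kg.
Tool frame: the origin (TCP) lies between the finger pads; the fingertips stand r.tips_ahead ahead of it and the grasp point (between the pads) lies 6 mm ahead of it (r.tips_ahead is the distance from the TCP to the fingertips, in mm); z points along the fingers, y is the line along which they close (so a half turn about z gives the same grasp; the last joint's range is limited). The gripper opens to 85 mm and grips with 20 to 120 N. Pads are 22 mm wide; open, the fingers measure 114 mm over their backs; the gripper's body (76 mm by 85 mm) begins 54 mm behind the grasp point. The pads swing forward as they close: fully open they stand 13 mm farther back than shut.
Start: joints at [-1.146, 0.353, 1.633, -0, 1.155, -0.002], TCP at [258.724, -568.938, 256.281] pointing down, gripper open.
Joint ranges: [-2.63, 2.63], [-0.92, 2.1], [0.06, 2.66], [-1.3, 4.44], [0, 2.69], [-3.02, 3.02]. Speed limits (rad/s): [2.22, 2.22, 2.79, 3.14, 3.14, 3.14].

INTERFACE

Orientations are given as [roll, pitch, yaw] about the fixed x, y, z axes, in that order (R = Rz(yaw) Ry(pitch) Rx(roll)).
In Python, from rig import r gives the robot as it stands.
- The arm moves only by the tool carry_out, never from a script. Its arguments are lists of equal length, an entry for each row: "delta_pos": the shift along the tool's x, y, z in m, a list of three; "rot": the turn, a rotation vector about the tool's x, y, z in degrees, a list of three. A call has 1 to 8 rows; each row is the pose to reach, as a shift and turn from the pose commanded when the call began, along the tool's axes at that moment; what a row does not reach only later rows make up. A row lasts 1/8 s, in which the tool goes at most 62.5 mm and 10.7 degrees, less where a joint would pass 70% of its speed; a pose out of reach is approached as far as the arm can. A call with a gripper value outside its range is refused whole. "claw" is the finger opening in m, from 0 to 0.0854, set as the call begins (left out, the last holds). The fingers move at their own pace and stop on an object; "grip_force" is the grip in N (left out, the last holds). Time passes only in rows, so rows that repeat a pose let the fingers close. It gives the time, the measured TCP pose, the force, the opening and the grip force at its end, in the units of the state.
- r.sense(): the state, without advancing time (a new reading comes with each control period).
- r.grab_frame(name): name is "scene" or "top"; returns the picture (400x640x3 uint8, blue, green, red); there is no depth.
- r.camera_info(name): a dict with "fx", "fy", "cx", "cy" (pixels), "pose" (4x4, takes a point from camera to world coordinates). Camera axes: x right, y down, z forward; pixel columns grow to the right and rows downward; lengths in mm; the calibration is good to about 2 mm. A picture is of the moment at which its call begins. camera_info takes no time and is no camera call.
- r.sign_off(): hands the job in; it is judged then, once.
Trained networks look in the newest picture that a camera, given by its name, has taken for a name from the list of things; names that differ only in an ending like _2 or _b are one class to them, and where a whole thing is asked for, a point or a joint stands for the part that bears it (a point fixed in the world has none). Each returns a list of dicts, best first, with "p" (0 to 1); they miss things now and then, are a little off and sometimes report something else, mostly with a low value. They report only what shows in the picture. A call takes as long as a camera call. They do not tell look-alikes from the thing itself.
- r.recognise(thing, camera): "box" ([left, top, right, bottom] in pixels, round what is visible of it).
- r.cut_out(thing, camera): "mask" (400x640 bool, what is visible of it) and "box" ([left, top, right, bottom] in pixels, round what is visible of it).
The state is a dict: "clock": time; "qpos": joint angles; "qvel": joint speeds; "joint_efforts": joint torques, N m; "eef_pos": TCP position; "tcp_rot": TCP orientation; "contact_force": force on the tool from outside, world axes, zero at the start; "wrist_torque": the same for the moment, N m; "opening": opening from 0.0 (shut) to 1.0 (fully open); "grasp_force": force on a finger pad.
Only numpy, scipy, OpenCV 4.12 (cv2) and the standard library are available. Lean on these libraries where they do the work, as an engineer would, in place of code of your own. Each camera call takes 0.05 s, during which the arm holds its last target. There are 200 camera calls.

TASK

Put the black streaming remote away in the wooden roll-top box: lay it gently, flat with its buttons up, on the floor of the box, and let go of it. Then roll the slatted tambour cover forward and down along its curved track by its aluminium bar until the box is fully shut.

Things in the scene. Friction and masses are not known exactly. Their poses are not given: they have to be found in the camera images.
- remote: Black streaming remote, grey keys, 150 x 40 x 20 mm, 0.08 to 0.17 kg, lying loose on the glass, buttons up, left or right of the roll-top box (a bigger white remote on the other side is not wanted). Origin: centre of its underside; x along its length, y across its width, z up out of the buttons.
- rollbox: Pale wooden box, fixed, 300 deep, 282 wide, 210 high (mm), half-round cheeks. Origin: centre of underside; x to its rear, y along width, z up. White floor at z=12; front wall inner face x=-139, top z=65; cheeks' inner faces y=+-131; a fixed shell roofs the rear from x=15. Cover open: clear from above from x=-139 to about 10; the remote fits at x=-65, y=0, its length along y.
- cover (a joint): Angle (rad) of the dark slatted cover, outside radius 147 mm, 256 mm wide, turning about an axis along the box's y at x=0, z=60 mm. 0 = fully shut, front edge on the front wall; 1.867 = fully open, rolled back over the rear. Starts at 1.60 to 1.85. Stiff: stays where left; 2 to 6 N at the bar move it. Hard stops at both ends.
- bar (a point): Middle of the cover's aluminium pull bar: round, 12 mm thick, 116 mm long, along the box's y, 22 mm clear of the slats, on 8 mm posts 50 mm either side. It moves on a 175 mm radius about the cover's axis, at (10 degrees + joint angle) up from the box's -x: on top when open, in front, 90 mm high, when shut. Pushed from behind, then from above, it rolls the cover shut.
Not all that is in view belongs to the job. Several things have the shape of the remote; the one meant has the colours described above.

How it is judged:
By the outcome, as a careful person would: the job done as asked, in the order asked, and still so for the second after the job is handed in, with the robot touching nothing.
It also fails if it takes over 64 s, if anything falls off the work surface, if the arm or the gripper's body presses on something with over 40 N, if the wrist force passes 120 N, or if a joint passes its speed limit or range.

## Working session

There is one attempt and no reset: what is moved stays moved. The work goes in short steps, Python scripts to look and compute and a tool call to move; the robot and the scene stay as the last step left them, time stands still between calls to the robot, and variables do not carry over. Pictures are saved under pics/ and viewed, at most 10 in all, crops included, and the job is handed in when it is done.

Besides the shell and the picture viewer there is one more tool, called in YAML: its name, and indented under it one key for each argument. carry_out: Moves the arm, as the interface text tells. Its arguments: {"type":"object","properties":{"delta_pos":{"type":"array","items":{"type":"array","items":{"type":"number"}}},"rot":{"type":"array","items":{"type":"array","items":{"type":"number"}}},"claw":{"type":"number"},"grip_force":{"type":"number"}},"required":["delta_pos","rot"]}

```bash
mkdir -p pics; ls
python3 - <<'E'
from rig import r
import cv2, numpy as np
for n in("scene","top"):
    cv2.imwrite(f"pics/{n}0.png",r.grab_frame(n)); print(n,{k:(np.round(v,3).tolist()) for k,v in r.camera_info(n).items()})
    for t in("remote","rollbox","bar"):
        print(t,[(np.round(d["box"]).tolist(),round(d["p"],2)) for d in r.recognise(t,n)])
print(r.tips_ahead,r.sense())
E
```

```text
pics
scene {'fx': 501.872, 'fy': 501.872, 'cx': 309.238, 'cy': 202.86, 'pose': [[-0.173, 0.933, -0.317, 891.779], [0.985, 0.164, -0.054, 159.776], [0.001, -0.321, -0.947, 1351.881], [0.0, 0.0, 0.0, 1.0]]}
remote [([448.0, 182.0, 469.0, 234.0], 0.9), ([376.0, 201.0, 418.0, 250.0], 0.77), ([353.0, 151.0, 407.0, 176.0], 0.67)]
rollbox [([180.0, 207.0, 312.0, 332.0], 0.56)]
bar [([182.0, 265.0, 295.0, 333.0], 0.65)]
top {'fx': 363.212, 'fy': 363.212, 'cx': 317.993, 'cy': 197.533, 'pose': [[0.018, -0.998, 0.056, 414.688], [-1.0, -0.018, -0.003, 88.581], [0.004, -0.056, -0.998, 1097.233], [0.0, 0.0, 0.0, 1.0]]}
remote [([234.0, 249.0, 282.0, 277.0], 0.88), ([216.0, 178.0, 252.0, 225.0], 0.71), ([170.0, 206.0, 190.0, 254.0], 0.7)]
rollbox [([317.0, 75.0, 426.0, 188.0], 0.94), ([215.0, 176.0, 252.0, 225.0], 0.47)]
bar [([318.0, 76.0, 419.0, 112.0], 0.61)]
25.0 {'clock': 0.4, 'qpos': array([-1.14641677e+00,  3.53111519e-01,  1.63351362e+00, -5.01608465e-06,
        1.15521240e+00, -2.37678658e-03]), 'qvel': array([-0.00037556, -0.00290855, -0.00139166,  0.00010143,  0.00133091,
       -0.00065871]), 'joint_efforts': array([ 8.73134763e-05, -6.04556465e+01, -3.42010260e+01,  2.26506660e-05,
        3.96685442e-03, -3.11654208e-05]), 'eef_pos': array([ 258.68298985, -568.87604645,  256.16258314]), 'tcp_rot': array([-3.14134776e+00,  4.00657742e-06,  4.26758366e-01]), 'contact_force': array([0.48520625, 0.21056431, 0.33614327]), 'wrist_torque': array([0.01260865, 0.01063481, 0.03565407]), 'grasp_force': 0.0, 'opening': 1.0014359229599885}
```

View pics/scene0.png

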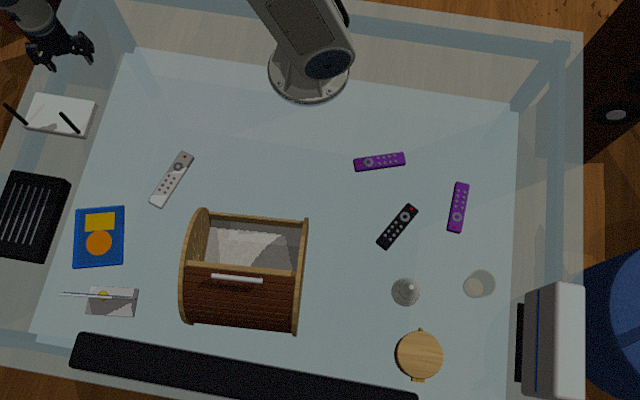

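View pics/top0.png

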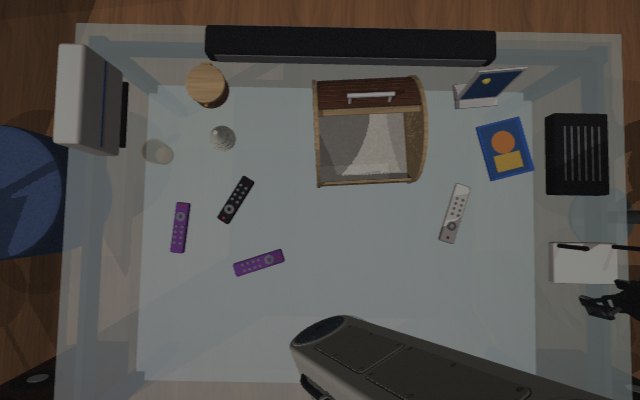

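Views: the wanted black remote with grey keys is at top (236,200), scene (397,226). Look-alikes are purple at top (180,227) and (259,262), and white at top (454,212). The box is at top (370,132), opening towards the robot, with its bar at (371,97).

```bash
cat > h.py <<'E'
from rig import r
import cv2, numpy as np
from scipy.optimize import minimize
from scipy.spatial.transform import Rotation as R
def proj(n,P):
    c=r.camera_info(n); T=np.linalg.inv(c["pose"]); q=np.atleast_2d(P)@T[:3,:3].T+T[:3,3]
    return np.c_[c["fx"]*q[:,0]/q[:,2]+c["cx"],c["fy"]*q[:,1]/q[:,2]+c["cy"]]
def ray(n,u,v,z):
    c=r.camera_info(n); T=np.array(c["pose"]); d=T[:3,:3]@[(u-c["cx"])/c["fx"],(v-c["cy"])/c["fy"],1]
    return T[:3,3]+d*(z-T[2,3])/d[2]
def place(P,x,y,a): 
    c,s=np.cos(a),np.sin(a); return np.asarray(P)@np.array([[c,s,0],[-s,c,0],[0,0,1]])+[x,y,0]
def hull(n,P):
    m=np.zeros((1600,2560),np.uint8); h=cv2.convexHull((proj(n,P)*4+1.5).astype(np.float32))
    cv2.fillConvexPoly(m,np.round(h).astype(int),1); return cv2.resize(m.astype(np.float32),(640,400),interpolation=cv2.INTER_AREA)
def fit(P,masks,x0):
    def cost(p): return sum(1-np.minimum(hull(n,place(P,*p)),m).sum()/np.maximum(hull(n,place(P,*p)),m).sum() for n,m in masks.items())
    x0=np.array(x0,float); s=np.vstack([x0,x0+[15,0,0],x0+[0,15,0],x0+[0,0,.15]])
    return minimize(cost,x0,method="Nelder-Mead",options=dict(initial_simplex=s,xatol=.01,fatol=1e-5))
REM=[[x,y,z] for x in(-75,75) for y in(-20,20) for z in(0,20)]
BOX=[[150*np.cos(t),y,60+150*np.sin(t)] for t in np.linspace(0,np.pi,40) for y in(-141,141)]+[[x,y,0] for x in(-150,150) for y in(-141,141)]
def pick(n,t,c):
    for d in r.cut_out(t,n):
        b=d["box"]
        if abs((b[0]+b[2])/2-c[0])<20 and abs((b[1]+b[3])/2-c[1])<20: return d["mask"]
E
python3 - <<'E'
from h import *
im={n:r.grab_frame(n) for n in("top","scene")}
for t,P,cs in(("remote",REM,{"top":(235,200),"scene":(397,226)}),("rollbox",BOX,{"top":(370,132),"scene":(245,270)})):
    M={}
    for n,c in cs.items():
        m=pick(n,t,c)
        if m is None: print("miss",t,n); continue
        k=np.argwhere(m)[:,::-1].astype(np.int32); h=np.zeros((400,640),np.uint8)
        cv2.fillConvexPoly(h,cv2.convexHull(k),1); M[n]=h.astype(np.float32); print(t,n,m.sum(),h.sum())
    c=cs["top"]; p0=ray("top",*c,10 if t=="remote" else 60)
    best=min((fit(P,M,[p0[0],p0[1],a]) for a in ([0,.6,-.6,1.2] if t=="remote" else [0])),key=lambda f:f.fun)
    print(t,np.round(best.x,3),best.fun)
    for n in im:
        for i in range(1):
            cv2.polylines(im[n],[np.round(cv2.convexHull(proj(n,place(P,*best.x)).astype(np.float32))).astype(int)],True,(0,255,0),1)
a=cv2.resize(im["top"][60:240,200:440],None,fx=3,fy=3)
cv2.imwrite("pics/fit.png",a)
b=cv2.resize(im["scene"][150:350,160:430],None,fx=2.9,fy=2.9); cv2.imwrite("pics/fit2.png",b)
E
```

```text
remote top 718 765
remote scene 757 801
remote [466.721 333.362  -0.522] 0.14667707681655884
rollbox top 11727 12061
rollbox scene 13751 14534
rollbox [ 6.66869e+02 -3.89380e+01  6.50000e-02] 0.02905327081680298
```

View pics/fit.png

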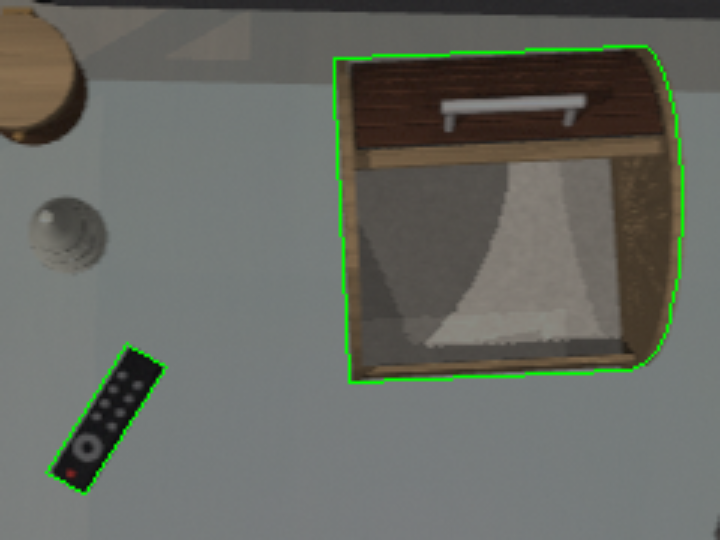

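View pics/fit2.png

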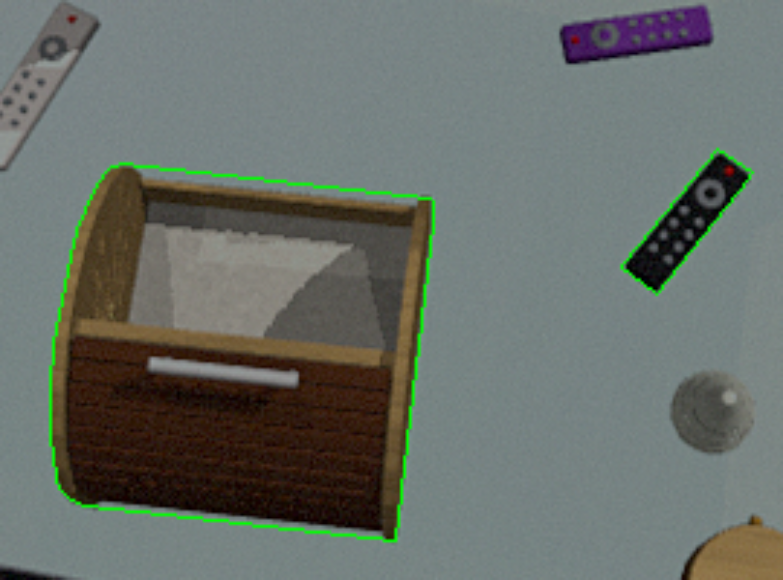

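The networks agree with the picture and the crop confirms black with grey keys: remote at (467,333), yaw -0.52. Box at (667,-39), yaw 0.065.

```bash
cat >> h.py <<'E'
def go(x,y,z,yaw,pitch=0.,p=None,rv=None):
    s=r.sense(); R0=R.from_euler("xyz",s["tcp_rot"] if rv is None else rv); R1=R.from_euler("xyz",[np.pi,pitch,yaw])
    d=R0.inv().apply(np.array([x,y,z])-(s["eef_pos"] if p is None else p))
    print(np.round(d/1000,4).tolist(),np.round(np.degrees((R0.inv()*R1).as_rotvec()),1).tolist())
def loc(x,y,z): return place([[x,y,z]],666.9,-38.9,.065)[0]
E
python3 - <<'E'
from h import *
go(380,-120,260,1.6); go(380,-120,260,1.6) 
go(466.7,333.4,130,2.62,p=[380,-120,260],rv=[np.pi,0,1.6])
print(loc(-65,0,0))
E
```

```text
[0.2962, -0.3585, -0.0037] [0.0, 0.0, -67.2]
[0.2962, -0.3585, -0.0037] [0.0, 0.0, -67.2]
[0.4507, 0.0999, 0.13] [-0.0, 0.0, -58.4]
[602.03726416 -43.12202552   0.        ]
```

carry_out:
  delta_pos:
    - [0.296,-0.3585,-0.004]
    - [0.296,-0.3585,-0.004]
    - [0.296,-0.3585,-0.004]
    - [0.296,-0.3585,-0.004]
    - [0.296,-0.3585,-0.004]
    - [0.296,-0.3585,-0.004]
    - [0.296,-0.3585,-0.004]
    - [0.296,-0.3585,-0.004]
  rot:
    - [0,0,-67.2]
    - [0,0,-67.2]
    - [0,0,-67.2]
    - [0,0,-67.2]
    - [0,0,-67.2]
    - [0,0,-67.2]
    - [0,0,-67.2]
    - [0,0,-67.2]
  claw: 0.085

```text
clock: 1.7
eef_pos: [380.0, -117.5, 260.6]
tcp_rot: [3.141, -0.0, 1.603]
contact_force: [0.1, 0.0, -1.3]
opening: 0.993
grasp_force: 0.0
```

carry_out:
  delta_pos:
    - [0.45,0.1,0.13]
    - [0.45,0.1,0.13]
    - [0.45,0.1,0.13]
    - [0.45,0.1,0.13]
    - [0.45,0.1,0.13]
    - [0.45,0.1,0.13]
    - [0.45,0.1,0.13]
    - [0.45,0.1,0.13]
  rot:
    - [0,0,-58.4]
    - [0,0,-58.4]
    - [0,0,-58.4]
    - [0,0,-58.4]
    - [0,0,-58.4]
    - [0,0,-58.4]
    - [0,0,-58.4]
    - [0,0,-58.4]

```text
clock: 2.7
eef_pos: [466.9, 335.4, 129.5]
tcp_rot: [3.141, 0.0, 2.62]
contact_force: [-0.1, 0.1, -0.1]
opening: 0.998
grasp_force: 0.0
```

Run:
```python
from h import *
s=r.sense(); print(s["clock"],s["eef_pos"],s["tcp_rot"],s["qpos"])
go(466.7,333.4,30,2.62)
```

```text
2.7 [466.86820152 335.35743288 129.49320491] [3.14125099e+00 2.17828567e-05 2.62033340e+00] [ 6.20233914e-01  4.26800400e-01  1.84624699e+00  1.60391675e-04
  8.68225542e-01 -4.29406791e-01]
[-0.0008, -0.0018, 0.0995] [0.0, 0.0, 0.0]
```

carry_out:
  delta_pos:
    - [-0.001,-0.002,0.025]
    - [-0.001,-0.002,0.045]
    - [-0.001,-0.002,0.065]
    - [-0.001,-0.002,0.08]
    - [-0.001,-0.002,0.09]
    - [-0.001,-0.002,0.096]
    - [-0.001,-0.002,0.0995]
    - [-0.001,-0.002,0.0995]
  rot:
    - [0,0,0]
    - [0,0,0]
    - [0,0,0]
    - [0,0,0]
    - [0,0,0]
    - [0,0,0]
    - [0,0,0]
    - [0,0,0]

```text
clock: 3.7
eef_pos: [466.7, 330.4, 30.9]
tcp_rot: [3.141, 0.0, 2.619]
contact_force: [0.1, 0.6, 0.8]
opening: 0.992
grasp_force: 0.0
```

carry_out:
  delta_pos:
    - [0,0,0]
    - [0,0,0]
    - [0,0,0]
    - [0,0,0]
    - [0,0,0]
    - [0,0,0]
    - [0,0,0]
    - [0,0,0]
  rot:
    - [0,0,0]
    - [0,0,0]
    - [0,0,0]
    - [0,0,0]
    - [0,0,0]
    - [0,0,0]
    - [0,0,0]
    - [0,0,0]
  claw: 0.02
  grip_force: 30

```text
clock: 4.7
eef_pos: [466.9, 330.6, 31.2]
tcp_rot: [3.141, 0.0, 2.619]
contact_force: [-1.7, -0.8, 5.4]
opening: 0.462
grasp_force: 30.8
```

carry_out:
  delta_pos:
    - [0,0,-0.01]
    - [0,0,-0.03]
    - [0,0,-0.08]
    - [0,0,-0.14]
    - [0,0,-0.2]
    - [0,0,-0.25]
    - [0,0,-0.25]
    - [0,0,-0.25]
  rot:
    - [0,0,0]
    - [0,0,0]
    - [0,0,0]
    - [0,0,0]
    - [0,0,0]
    - [0,0,0]
    - [0,0,0]
    - [0,0,0]

```text
clock: 5.7
eef_pos: [466.1, 330.0, 280.3]
tcp_rot: [-3.141, -0.0, 2.619]
contact_force: [-0.0, 0.1, -1.2]
opening: 0.463
grasp_force: 30.8
```

Run:
```python
from h import *
s=r.sense(); print(s["eef_pos"],s["tcp_rot"],s["opening"],s["grasp_force"],s["wrist_torque"])
x,y,_=loc(-65,0,0); go(x,y,280,1.636)
f=r.grab_frame("top"); g=r.grab_frame("scene")
cv2.imwrite("pics/lift.png",np.hstack([cv2.resize(f[100:300,130:330],(400,400)),cv2.resize(g[120:320,300:500],(400,400))]))
```

```text
[466.0607688  329.96635931 280.3158665 ] [-3.14086007e+00 -3.20423042e-04  2.61892351e+00] 0.4627522156819123 30.840781331062317 [-0.02473065  0.00516178 -0.05806663]
[-0.3041, -0.2554, 0.0004] [-0.0, 0.0, 56.3]
```

View pics/lift.png

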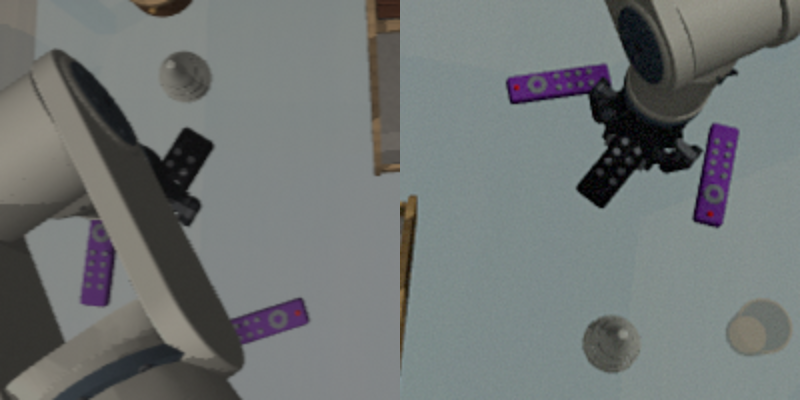

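The picture shows the black remote held level in the gripper (top crop 185,165; scene crop 615,170). Over to the box.

carry_out:
  delta_pos:
    - [-0.304,-0.2555,0.0]
    - [-0.304,-0.2555,0.0]
    - [-0.304,-0.2555,0.0]
    - [-0.304,-0.2555,0.0]
    - [-0.304,-0.2555,0.0]
    - [-0.304,-0.2555,0.0]
    - [-0.304,-0.2555,0.0]
    - [-0.304,-0.2555,0.0]
  rot:
    - [0,0,7]
    - [0,0,14]
    - [0,0,22]
    - [0,0,30]
    - [0,0,38]
    - [0,0,46]
    - [0,0,54]
    - [0,0,56.3]

```text
clock: 6.8
eef_pos: [602.1, -44.9, 278.6]
tcp_rot: [-3.138, -0.0, 1.631]
contact_force: [0.2, 0.4, -1.4]
opening: 0.457
grasp_force: 30.8
```

Run:
```python
from h import *
s=r.sense(); print(s["eef_pos"],s["tcp_rot"],s["opening"],s["grasp_force"],s["qpos"])
x,y,_=loc(-65,0,0); go(x,y,60,1.636)
```

```text
[602.14421898 -44.87120359 278.57355957] [-3.13824839e+00 -1.45623452e-04  1.63085196e+00] 0.4573447667550257 30.834222435951233 [-7.67017790e-02  3.01840257e-01  1.65461748e+00 -3.35919166e-04
  1.18846783e+00 -1.36631811e-01]
[0.0017, 0.0007, 0.2186] [-0.2, -0.0, -0.3]
```

carry_out:
  delta_pos:
    - [0.001,0,0.03]
    - [0.001,0,0.07]
    - [0.001,0,0.11]
    - [0.001,0,0.15]
    - [0.001,0,0.18]
    - [0.001,0,0.2]
    - [0.001,0,0.213]
    - [0.001,0,0.218]
  rot:
    - [0,0,0]
    - [0,0,0]
    - [0,0,0]
    - [0,0,0]
    - [0,0,0]
    - [0,0,0]
    - [0,0,0]
    - [0,0,0]

```text
clock: 7.8
eef_pos: [602.3, -41.7, 62.2]
tcp_rot: [-3.141, -0.0, 1.636]
contact_force: [0.1, 1.3, -0.6]
opening: 0.458
grasp_force: 30.8
```

carry_out:
  delta_pos:
    - [0,0,0.003]
    - [0,0,0.006]
    - [0,0,0.009]
    - [0,0,0.012]
    - [0,0,0.014]
    - [0,0,0.0155]
    - [0,0,0.0165]
    - [0,0,0.0165]
  rot:
    - [0,0,0]
    - [0,0,0]
    - [0,0,0]
    - [0,0,0]
    - [0,0,0]
    - [0,0,0]
    - [0,0,0]
    - [0,0,0]

```text
clock: 8.8
eef_pos: [602.4, -41.7, 46.2]
tcp_rot: [-3.141, -0.0, 1.636]
contact_force: [-0.2, 0.3, -1.5]
opening: 0.462
grasp_force: 30.8
```

carry_out:
  delta_pos:
    - [0,0,0.001]
    - [0,0,0.0015]
    - [0,0,0.002]
    - [0,0,0.0025]
    - [0,0,0.0025]
    - [0,0,0.0025]
  rot:
    - [0,0,0]
    - [0,0,0]
    - [0,0,0]
    - [0,0,0]
    - [0,0,0]
    - [0,0,0]

```text
clock: 9.55
eef_pos: [602.4, -41.7, 43.8]
tcp_rot: [3.142, 0.0, 1.636]
contact_force: [0.6, -0.3, -0.8]
opening: 0.459
grasp_force: 30.8
```

carry_out:
  delta_pos:
    - [0,0,0.0005]
    - [0,0,0.001]
    - [0,0,0.001]
    - [0,0,0.001]
  rot:
    - [0,0,0]
    - [0,0,0]
    - [0,0,0]
    - [0,0,0]

```text
clock: 10.05
eef_pos: [602.5, -41.7, 43.2]
tcp_rot: [3.141, 0.0, 1.636]
contact_force: [-2.3, -0.1, 5.4]
opening: 0.46
grasp_force: 31.6
```

Contact with the floor (5 N). Releasing.

carry_out:
  delta_pos:
    - [0,0,0]
    - [0,0,0]
    - [0,0,0]
    - [0,0,0]
  rot:
    - [0,0,0]
    - [0,0,0]
    - [0,0,0]
    - [0,0,0]
  claw: 0.065

```text
clock: 10.55
eef_pos: [602.4, -41.7, 42.7]
tcp_rot: [-3.142, -0.0, 1.636]
contact_force: [-0.1, -0.6, 0.2]
opening: 0.759
grasp_force: 0.0
```

carry_out:
  delta_pos:
    - [0,0,-0.01]
    - [0,0,-0.03]
    - [0,0,-0.07]
    - [0,0,-0.12]
    - [0,0,-0.18]
    - [0,0,-0.24]
    - [0,0,-0.3]
    - [0,0,-0.3]
  rot:
    - [0,0,0]
    - [0,0,0]
    - [0,0,0]
    - [0,0,0]
    - [0,0,0]
    - [0,0,0]
    - [0,0,0]
    - [0,0,0]

```text
clock: 11.55
eef_pos: [604.5, -41.9, 350.3]
tcp_rot: [3.13, 0.002, 1.636]
contact_force: [0.1, 0.3, 0.4]
opening: 0.761
grasp_force: 0.0
```

Run:
```python
from h import *
bar=lambda th:place([[-175*np.cos(th+.1745),0,60+175*np.sin(th+.1745)]],666.9,-38.9,.065)
for n,uv in(("top",(371,94.7)),("scene",(237.2,278.3))):
    for th in np.arange(1.55,1.9,.05): print(n,round(th,2),np.round(proj(n,bar(th))[0]-uv,1))
g=r.grab_frame("scene"); cv2.imwrite("pics/placed.png",cv2.resize(g[180:340,160:360],(800,640)[:2])[:600])
print(r.sense()["qpos"])
```

```text
top 1.55 [-0.4  8.9]
top 1.6 [-0.7  5.6]
top 1.65 [-1.   2.4]
top 1.7 [-1.3 -0.7]
top 1.75 [-1.7 -3.6]
top 1.8 [-2.  -6.4]
top 1.85 [-2.4 -9. ]
scene 1.55 [  0.7 -12.3]
scene 1.6 [ 0.2 -8.4]
scene 1.65 [-0.2 -4.5]
scene 1.7 [-0.7 -0.6]
scene 1.75 [-1.1  3.2]
scene 1.8 [-1.4  7.1]
scene 1.85 [-1.7 10.8]
[-7.16749607e-02  2.46568535e-01  1.57711484e+00  3.39609465e-06
  1.31152505e+00 -1.37191786e-01]
```

View pics/placed.png

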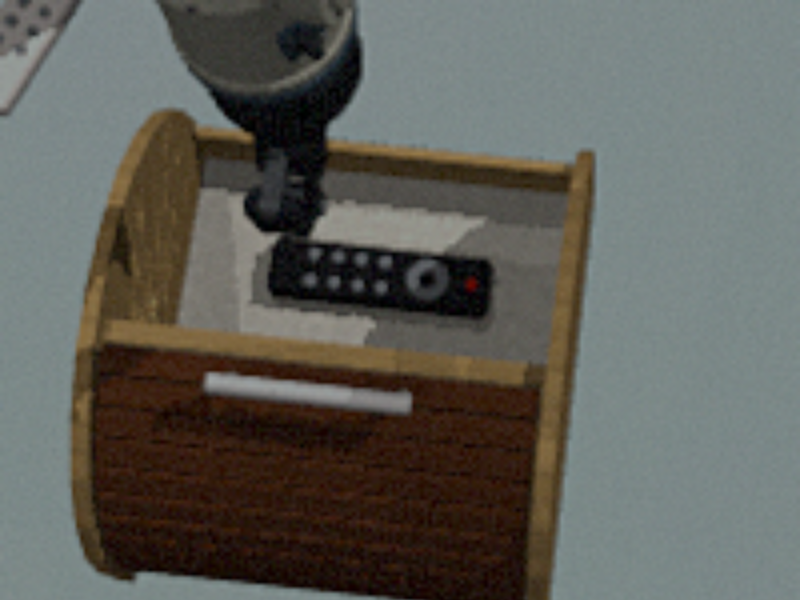

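Placed flat with buttons up, at crop (380,275), clear of the gripper. Cover angle is about 1.69. Next I plan the push along the arc.

```bash
cat >> h.py <<'E'
def tcp(phi,gap=0,dep=8,up=0):
    p=np.clip((1.4-phi)*.6,0,.73); a=np.array([np.sin(p),-np.cos(p)]); n=np.array([-np.cos(p),-np.sin(p)])
    B=175*np.array([-np.cos(phi),np.sin(phi)])+[0,60]; T=B-n*(17+gap)+a*dep
    c=B-n*(28+gap)+a*dep-[0,60]; t=T-25*a+[0,up]
    return np.r_[loc(t[0],0,t[1])],p,np.hypot(*c)
def plan(phis,**k):
    s=r.sense(); R0=R.from_euler("xyz",s["tcp_rot"])
    P=[];Q=[]
    for f in phis:
        x,p,c=tcp(f,**k); P.append(np.round(R0.inv().apply(x-s["eef_pos"])/1000,4).tolist())
        Q.append(np.round(np.degrees((R0.inv()*R.from_euler("xyz",[np.pi,-p,.065])).as_rotvec()),1).tolist()); print(round(f,2),round(p,2),"clear",round(c-147,1),np.round(x))
    print(P,Q,sep="\n")
E
python3 - <<'E'
from h import *
plan([1.865],gap=18,up=80)
for f in np.arange(1.9,.1,-.2): print(round(f,2),tcp(f))
E
```

```text
1.86 0.0 clear 39.5 [752. -33. 324.]
[[-0.0013, 0.1494, 0.0234]]
[[0.3, -0.2, 90.0]]
1.9 (array([740.32030031, -34.12094809, 242.60251535]), np.float64(0.0), np.float64(178.8619509838176))
1.7 (array([706.36427121, -36.33120363, 250.54134183]), np.float64(0.0), np.float64(173.08672558815485))
1.5 (array([671.5112313 , -38.59984713, 251.56162266]), np.float64(0.0), np.float64(167.29252661480476))
1.3 (array([636.10289966, -40.90463551, 246.61147974]), np.float64(0.059999999999999915), np.float64(163.35372719177604))
1.1 (array([601.34125585, -43.16732989, 235.73013354]), np.float64(0.17999999999999988), np.float64(161.1854414542362))
0.9 (array([569.54116558, -45.23725171, 218.34677301]), np.float64(0.2999999999999999), np.float64(159.09803444863914))
0.7 (array([541.90771335, -47.03596   , 195.19253495]), np.float64(0.4199999999999998), np.float64(157.10834092559824))
0.5 (array([519.47577028, -48.49609324, 167.2208287 ]), np.float64(0.5399999999999998), np.float64(155.2330816637917))
0.3 (array([503.06969768, -49.56399234, 135.56889058]), np.float64(0.6599999999999998), np.float64(153.48865673152244))
```

carry_out:
  delta_pos:
    - [0,0,0]
    - [0,0.02,0]
    - [0,0.05,0]
    - [0,0.08,0]
    - [0,0.11,0]
    - [-0.001,0.14,0]
    - [-0.001,0.149,0]
    - [-0.001,0.149,0]
  rot:
    - [0,0,10]
    - [0,0,20]
    - [0,0,30]
    - [0,0,40]
    - [0,0,50]
    - [0,0,60]
    - [0,0,70]
    - [0,0,80]
  claw: 0

```text
clock: 12.6
eef_pos: [751.0, -32.8, 340.9]
tcp_rot: [-3.141, 0.003, 0.234]
contact_force: [-0.4, -0.4, 0.0]
opening: -0.004
grasp_force: 0.0
```

Run:
```python
from h import *
print(r.sense()["opening"],r.sense()["qpos"])
plan([1.865],gap=18,up=0)
```

```text
-0.003731914497395563 [-4.57052929e-02  5.01526214e-01  1.22318640e+00 -3.72046798e-06
  1.41979214e+00  1.29061157e+00]
1.86 0.0 clear 39.5 [752. -33. 244.]
[[0.0016, 0.0009, 0.0964]]
[[-0.0, 0.2, 9.7]]
```

carry_out:
  delta_pos:
    - [0.002,0.001,0.0]
    - [0.002,0.001,0.02]
    - [0.002,0.001,0.04]
    - [0.002,0.001,0.06]
    - [0.002,0.001,0.08]
    - [0.002,0.001,0.095]
    - [0.002,0.001,0.098]
    - [0.002,0.001,0.098]
  rot:
    - [0,0,9.7]
    - [0,0,9.7]
    - [0,0,9.7]
    - [0,0,9.7]
    - [0,0,9.7]
    - [0,0,9.7]
    - [0,0,9.7]
    - [0,0,9.7]

```text
clock: 13.6
eef_pos: [753.6, -33.5, 245.0]
tcp_rot: [3.142, -0.0, 0.071]
contact_force: [0.4, -0.5, 0.2]
opening: 0.001
grasp_force: 0.0
```

Run:
```python
from h import *
s=r.sense();print(s["eef_pos"],s["tcp_rot"],s["contact_force"])
plan([1.865,1.82,1.76,1.7,1.64,1.58,1.52,1.46],dep=10)
```

```text
[753.57838618 -33.51422927 245.03681991] [ 3.14154740e+00 -4.32635115e-04  7.08088251e-02] [ 0.3884569  -0.49976447  0.21446326]
1.86 0.0 clear 29.1 [735. -34. 242.]
1.82 0.0 clear 27.7 [727. -35. 245.]
1.76 0.0 clear 26.0 [717. -36. 247.]
1.7 0.0 clear 24.2 [706. -36. 249.]
1.64 0.0 clear 22.4 [696. -37. 250.]
1.58 0.0 clear 20.6 [685. -38. 250.]
1.52 0.0 clear 18.9 [675. -38. 250.]
1.46 0.0 clear 17.2 [665. -39. 249.]
[[-0.0191, -0.0004, 0.0025], [-0.0267, -0.0004, 0.0004], [-0.0369, -0.0005, -0.0019], [-0.0473, -0.0005, -0.0035], [-0.0577, -0.0006, -0.0046], [-0.0682, -0.0007, -0.005], [-0.0787, -0.0007, -0.0048], [-0.0892, -0.0008, -0.0039]]
[[0.0, -0.0, 0.3], [0.0, -0.0, 0.3], [0.0, -0.0, 0.3], [0.0, -0.0, 0.3], [0.0, -0.0, 0.3], [0.0, -0.0, 0.3], [0.0, -0.0, 0.3], [0.0, -0.0, 0.3]]
```

carry_out:
  delta_pos:
    - [-0.019,0,0.0025]
    - [-0.027,0,0.0005]
    - [-0.037,0,-0.002]
    - [-0.047,0,-0.0035]
    - [-0.058,0,-0.0045]
    - [-0.068,-0.001,-0.005]
    - [-0.079,-0.001,-0.005]
    - [-0.089,-0.001,-0.004]
  rot:
    - [0,0,0]
    - [0,0,0]
    - [0,0,0]
    - [0,0,0]
    - [0,0,0]
    - [0,0,0]
    - [0,0,0]
    - [0,0,0]

```text
clock: 14.6
eef_pos: [663.7, -38.8, 248.8]
tcp_rot: [-3.141, 0.0, 0.071]
contact_force: [5.3, 0.3, 3.6]
opening: 0.0
grasp_force: 1.9
```

Run:
```python
from h import *
s=r.sense();print(s["eef_pos"],s["tcp_rot"],s["contact_force"])
plan(np.linspace(1.42,.98,8),dep=10)
```

```text
[663.70508182 -38.76869095 248.82188361] [-3.14145320e+00  1.24694225e-04  7.07122567e-02] [5.25891416 0.2944803  3.64772478]
1.42 0.0 clear 16.0 [658. -40. 248.]
1.36 0.03 clear 15.0 [646. -40. 246.]
1.29 0.06 clear 14.3 [635. -41. 244.]
1.23 0.1 clear 13.6 [624. -42. 242.]
1.17 0.14 clear 12.9 [613. -42. 238.]
1.11 0.18 clear 12.3 [603. -43. 234.]
1.04 0.21 clear 11.6 [592. -44. 229.]
0.98 0.25 clear 11.0 [582. -44. 224.]
[[-0.0061, 0.0003, 0.0008], [-0.0173, 0.0002, 0.0024], [-0.0286, 0.0002, 0.0044], [-0.0397, 0.0001, 0.0072], [-0.0506, 0.0001, 0.0106], [-0.0612, -0.0, 0.0147], [-0.0716, -0.0001, 0.0194], [-0.0816, -0.0001, 0.0247]]
[[-0.0, 0.0, 0.3], [-0.0, 1.5, 0.3], [-0.0, 3.6, 0.3], [-0.0, 5.8, 0.3], [-0.0, 8.0, 0.3], [-0.0, 10.1, 0.3], [-0.0, 12.3, 0.3], [-0.0, 14.4, 0.3]]
```

Pushing with about 5 N, as expected.

carry_out:
  delta_pos:
    - [-0.006,0,0.001]
    - [-0.017,0,0.0025]
    - [-0.0285,0,0.0045]
    - [-0.04,0,0.007]
    - [-0.0505,0,0.0105]
    - [-0.061,0,0.0145]
    - [-0.0715,0,0.0195]
    - [-0.0815,0,0.0245]
  rot:
    - [0,0,0]
    - [0,1.5,0]
    - [0,3.6,0]
    - [0,5.8,0]
    - [0,8,0]
    - [0,10.1,0]
    - [0,12.3,0]
    - [0,14.4,0]

```text
clock: 15.6
eef_pos: [582.3, -44.4, 223.8]
tcp_rot: [-3.141, -0.252, 0.071]
contact_force: [4.8, 1.8, -1.8]
opening: 0.001
grasp_force: 2.1
```

Run:
```python
from h import *
s=r.sense();print(s["eef_pos"],s["tcp_rot"],s["contact_force"],s["qpos"])
plan(np.linspace(.94,.5,8),dep=10)
```

```text
[582.28805736 -44.4225405  223.76533944] [-3.14127369 -0.25168558  0.07059843] [ 4.81784114  1.76530011 -1.76259431] [-0.10217623  0.21709031  1.92713931  0.06329085  0.75032449  1.35703609]
0.94 0.28 clear 10.6 [576. -45. 220.]
0.88 0.31 clear 9.9 [567. -45. 214.]
0.81 0.35 clear 9.3 [558. -46. 207.]
0.75 0.39 clear 8.7 [549. -47. 200.]
0.69 0.43 clear 8.1 [541. -47. 192.]
0.63 0.46 clear 7.5 [534. -48. 184.]
0.56 0.5 clear 6.9 [527. -48. 175.]
0.5 0.54 clear 6.4 [521. -48. 166.]
[[-0.0068, -0.0, 0.0017], [-0.0175, -0.0001, 0.0055], [-0.0279, -0.0001, 0.0099], [-0.038, -0.0002, 0.015], [-0.0477, -0.0002, 0.0206], [-0.0571, -0.0003, 0.0269], [-0.066, -0.0003, 0.0337], [-0.0745, -0.0003, 0.041]]
[[-0.1, 1.4, 0.3], [-0.1, 3.6, 0.3], [-0.1, 5.7, 0.3], [-0.1, 7.9, 0.3], [-0.1, 10.0, 0.3], [-0.1, 12.2, 0.3], [-0.1, 14.4, 0.3], [-0.1, 16.5, 0.3]]
```

carry_out:
  delta_pos:
    - [-0.007,0,0.0015]
    - [-0.0175,0,0.0055]
    - [-0.028,0,0.01]
    - [-0.038,0,0.015]
    - [-0.0475,0,0.0205]
    - [-0.057,0,0.027]
    - [-0.066,0,0.0335]
    - [-0.0745,0,0.041]
  rot:
    - [0,1.4,0]
    - [0,3.6,0]
    - [0,5.7,0]
    - [0,7.9,0]
    - [0,10,0]
    - [0,12.2,0]
    - [0,14.4,0]
    - [0,16.5,0]

```text
clock: 16.6
eef_pos: [520.3, -48.8, 165.4]
tcp_rot: [-3.142, -0.539, 0.071]
contact_force: [3.9, 3.7, -0.1]
opening: -0.0
grasp_force: 1.9
```

```bash
sed -i 's/,0,.73)/,0,.54)/' h.py
python3 - <<'E'
from h import *
s=r.sense();print(s["eef_pos"],s["tcp_rot"],s["contact_force"],s["qpos"])
plan(np.linspace(.46,.19,8),dep=10)
E
```

```text
[520.33877222 -48.81392801 165.41137315] [-3.14156032 -0.53903321  0.07083333] [ 3.93679957  3.69299401 -0.14758392] [-0.17133444  0.16014108  2.28518755  0.63223191  0.20989196  0.74020902]
0.46 0.54 clear 5.5 [517. -49. 159.]
0.42 0.54 clear 4.8 [514. -49. 153.]
0.38 0.54 clear 4.0 [512. -49. 147.]
0.34 0.54 clear 3.3 [509. -49. 141.]
0.31 0.54 clear 2.6 [507. -49. 134.]
0.27 0.54 clear 2.0 [505. -49. 128.]
0.23 0.54 clear 1.4 [504. -50. 121.]
0.19 0.54 clear 0.9 [502. -50. 115.]
[[-0.0057, -0.0004, 0.0037], [-0.0114, -0.0004, 0.0074], [-0.0168, -0.0004, 0.0114], [-0.0221, -0.0004, 0.0156], [-0.0272, -0.0004, 0.02], [-0.0322, -0.0005, 0.0246], [-0.037, -0.0005, 0.0293], [-0.0416, -0.0005, 0.0343]]
[[-0.2, 0.1, 0.3], [-0.2, 0.1, 0.3], [-0.2, 0.1, 0.3], [-0.2, 0.1, 0.3], [-0.2, 0.1, 0.3], [-0.2, 0.1, 0.3], [-0.2, 0.1, 0.3], [-0.2, 0.1, 0.3]]
```

Wrist joint 5 is near its limit with this tilt, so I'll back off, bring the tool upright and finish from above.

carry_out:
  delta_pos:
    - [0.004,0,-0.01]
    - [0.004,0,-0.03]
    - [0.004,0,-0.055]
    - [0.004,0,-0.08]
    - [0.004,0,-0.08]
    - [0.004,0,-0.08]
    - [0.004,0,-0.08]
    - [0.004,0,-0.08]
  rot:
    - [0,0,0]
    - [0,0,0]
    - [0,-3,0]
    - [0,-9,0]
    - [0,-17,0]
    - [0,-25,0]
    - [0,-31,0]
    - [0,-31,0]

```text
clock: 17.6
eef_pos: [483.7, -51.3, 235.7]
tcp_rot: [-3.141, 0.004, 0.071]
contact_force: [0.1, -0.5, -0.2]
opening: -0.002
grasp_force: 0.0
```

Run:
```python
from h import *
s=r.sense();print(s["eef_pos"],s["tcp_rot"],s["qpos"])
f=r.grab_frame("top");g=r.grab_frame("scene")
for n in("top","scene"):
    print(n,[(np.round(d["box"]).tolist(),round(d["p"],2)) for d in r.cut_out("bar",n)[:2]])
    for ph in(.3,.4,.5,.6): print(ph,np.round(proj(n,[loc(-175*np.cos(ph),y,60+175*np.sin(ph)) for y in(-58,58)])).tolist())
cv2.imwrite("pics/mid.png",np.hstack([cv2.resize(f[60:260,290:490],(400,400)),cv2.resize(g[160:360,150:350],(400,400))]))
```

```text
[483.68648287 -51.30763349 235.68580003] [-3.14103349  0.00432883  0.0714131 ] [-1.08617949e-01  1.61902297e-01  1.94123545e+00 -2.60461547e-04
  1.04281392e+00  1.39089820e+00]
top [([320.0, 96.0, 422.0, 187.0], 0.73)]
0.3 [[389.0, 187.0], [347.0, 189.0]]
0.4 [[390.0, 184.0], [347.0, 186.0]]
0.5 [[391.0, 180.0], [347.0, 182.0]]
0.6 [[392.0, 176.0], [348.0, 178.0]]
scene [([185.0, 198.0, 300.0, 289.0], 0.69)]
0.3 [[234.0, 200.0], [278.0, 205.0]]
0.4 [[232.0, 200.0], [277.0, 205.0]]
0.5 [[231.0, 201.0], [276.0, 206.0]]
0.6 [[230.0, 203.0], [275.0, 207.0]]
```

View pics/mid.png

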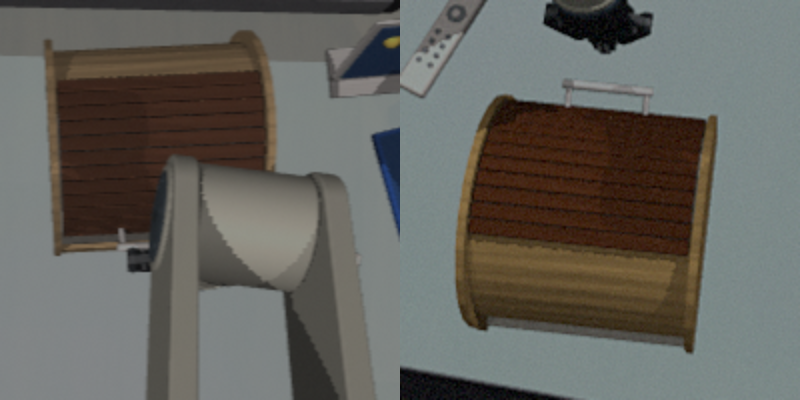

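The bar shows at top crop (119,246) and scene crop (565,86)–(652,92), so φ≈0.5 as planned.

```bash
cat >> h.py <<'E'
def plan2(phis,gap=0):
    s=r.sense(); R0=R.from_euler("xyz",s["tcp_rot"]); print(s["eef_pos"],s["tcp_rot"],s["contact_force"])
    print([np.round(R0.inv().apply(loc(-175*np.cos(f)+3,0,60+175*np.sin(f)+31+gap)-s["eef_pos"])/1000,4).tolist() for f in phis])
E
python3 - <<'E'
from h import *
plan2([.52],30); plan2(np.linspace(.52,.17,8),0)
E
```

```text
[482.52790499 -51.51080057 236.2079759 ] [-3.14116649e+00  1.87309132e-03  7.05835232e-02] [-0.54090885  0.21323372  0.42521431]
[[0.036, -0.0004, 0.0282]]
[482.52790499 -51.51080057 236.2079759 ] [-3.14116649e+00  1.87309132e-03  7.05835232e-02] [-0.54090885  0.21323372  0.42521431]
[[0.036, -0.0004, 0.0582], [0.0319, -0.0004, 0.0659], [0.0282, -0.0004, 0.0738], [0.0248, -0.0004, 0.0819], [0.0219, -0.0004, 0.0901], [0.0193, -0.0005, 0.0985], [0.0172, -0.0005, 0.107], [0.0155, -0.0005, 0.1156]]
```

carry_out:
  delta_pos:
    - [0.02,0,0.01]
    - [0.036,0,0.025]
    - [0.036,0,0.04]
    - [0.036,0,0.05]
    - [0.036,0,0.058]
    - [0.034,0,0.062]
    - [0.032,0,0.066]
    - [0.03,0,0.07]
  rot:
    - [0,0,0]
    - [0,0,0]
    - [0,0,0]
    - [0,0,0]
    - [0,0,0]
    - [0,0,0]
    - [0,0,0]
    - [0,0,0]

```text
clock: 18.8
eef_pos: [513.4, -49.5, 166.8]
tcp_rot: [3.142, 0.002, 0.071]
contact_force: [-1.4, -0.2, 3.6]
opening: 0.003
grasp_force: 1.7
```

Run:
```python
from h import *
plan2(np.linspace(.42,.17,8),0)
```

```text
[513.39264807 -49.50196285 166.84194332] [3.14154630e+00 1.70249227e-03 7.07499849e-02] [-1.37052392 -0.24689221  3.59194063]
[[-0.0029, -0.0006, 0.0045], [-0.0053, -0.0006, 0.0102], [-0.0076, -0.0007, 0.0161], [-0.0096, -0.0007, 0.022], [-0.0114, -0.0007, 0.028], [-0.013, -0.0007, 0.034], [-0.0144, -0.0007, 0.0401], [-0.0155, -0.0007, 0.0463]]
```

On the bar from above at 3.6 N. Following the arc down.

carry_out:
  delta_pos:
    - [-0.003,0,0.0045]
    - [-0.0055,0,0.01]
    - [-0.0075,0,0.016]
    - [-0.0095,0,0.022]
    - [-0.0115,0,0.028]
    - [-0.013,0,0.034]
    - [-0.0145,0,0.04]
    - [-0.0155,0,0.044]
  rot:
    - [0,0,0]
    - [0,0,0]
    - [0,0,0]
    - [0,0,0]
    - [0,0,0]
    - [0,0,0]
    - [0,0,0]
    - [0,0,0]

```text
clock: 19.8
eef_pos: [498.0, -50.6, 122.3]
tcp_rot: [-3.142, 0.002, 0.071]
contact_force: [-1.5, 0.5, 2.2]
opening: -0.001
grasp_force: 1.0
```

carry_out:
  delta_pos:
    - [0,0,0.001]
    - [0,0,0.002]
    - [0,0,0.003]
  rot:
    - [0,0,0]
    - [0,0,0]
    - [0,0,0]

```text
clock: 20.18
eef_pos: [498.1, -50.6, 120.8]
tcp_rot: [-3.142, 0.002, 0.071]
contact_force: [-9.0, 1.4, 25.2]
opening: 0.004
grasp_force: 12.8
```

Hard stop reached (25 N at the expected height). Backing off.

carry_out:
  delta_pos:
    - [0,0,-0.003]
    - [0,0,-0.02]
    - [0,0,-0.05]
    - [0,0,-0.1]
    - [-0.04,0,-0.15]
    - [-0.08,0,-0.18]
    - [-0.1,0,-0.18]
    - [-0.1,0,-0.18]
  rot:
    - [0,0,0]
    - [0,0,0]
    - [0,0,0]
    - [0,0,0]
    - [0,0,0]
    - [0,0,0]
    - [0,0,0]
    - [0,0,0]

```text
clock: 21.18
eef_pos: [397.9, -57.6, 299.6]
tcp_rot: [3.142, 0.001, 0.07]
contact_force: [0.6, -0.3, -0.7]
opening: -0.004
grasp_force: 0.0
```

Run:
```python
from h import *
print(r.sense()["eef_pos"],r.sense()["contact_force"])
for n in("top","scene"): print(n,np.round(proj(n,[loc(-175*np.cos(.1745),y,90.4) for y in(-58,58)]),1).tolist())
f=r.grab_frame("top");g=r.grab_frame("scene")
cv2.imwrite("pics/end.png",np.hstack([cv2.resize(f[60:260,290:490],(400,400)),cv2.resize(g[160:360,150:350],(400,400))]))
```

```text
[397.89097276 -57.63999811 299.55305137] [ 0.56957438 -0.33263338 -0.73289241]
top [[387.7, 189.1], [346.1, 191.0]]
scene [[235.0, 201.0], [278.3, 205.5]]
```

View pics/end.png

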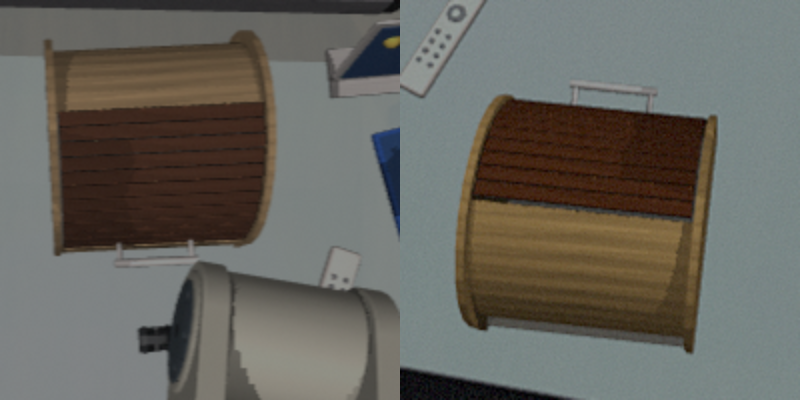

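The box is shut: the bar at top (348,192)–(388,190) matches the predicted shut position, and the robot is clear of it.

```bash
python3 -c "
from rig import r
print(r.sign_off())"
```

```text
the job is handed in; nothing more can be done
None
```

The black remote is lying flat, buttons up, on the floor of the roll-top box. The cover is rolled fully shut, and the job was handed in at about 21 s with the arm clear.

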